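# Sort handed brackets and dry the ordered basket

## Task

Put every left-hand brass bracket into the blue basket and every right-hand one into the orange basket. When all are sorted, lift the basket of the same colour as the order sign standing beside the dryer by its handle, keeping it level, set it flat on the dryer plate inside the rim, let go, and then press the dryer's green start button fully down. Leave the other basket standing where it is on the bench, and do not knock the tin and the bur pot about.

Things in the scene. Friction and masses are not known exactly. Their poses are not given: they have to be found in the camera images.
- left1: Left-hand brass bracket, 90 g, lying web up (None: absent). Origin: centre of long leg's underside, z up. Long leg 50 (x) x 16 (y), 5 thick; foot at its +x end (x 9 to 25) out to 26 towards +y; web to pinch from above: 8 thick, x -25 to 15, y -4 to 4, top at 30 mm. From above, looking along the leg to the foot, the foot points left.
- left2: Left-hand brass bracket, 90 g, lying web up (None: absent). Origin: centre of long leg's underside, z up. Long leg 50 (x) x 16 (y), 5 thick; foot at its +x end (x 9 to 25) out to 26 towards +y; web to pinch from above: 8 thick, x -25 to 15, y -4 to 4, top at 30 mm. From above, looking along the leg to the foot, the foot points left.
- left3: Left-hand brass bracket, 90 g, lying web up (None: absent). Origin: centre of long leg's underside, z up. Long leg 50 (x) x 16 (y), 5 thick; foot at its +x end (x 9 to 25) out to 26 towards +y; web to pinch from above: 8 thick, x -25 to 15, y -4 to 4, top at 30 mm. From above, looking along the leg to the foot, the foot points left.
- left4: Left-hand brass bracket, 90 g, lying web up (None: absent). Origin: centre of long leg's underside, z up. Long leg 50 (x) x 16 (y), 5 thick; foot at its +x end (x 9 to 25) out to 26 towards +y; web to pinch from above: 8 thick, x -25 to 15, y -4 to 4, top at 30 mm. From above, looking along the leg to the foot, the foot points left.
- right1: Right-hand brass bracket, 90 g, lying web up (None: absent). Origin: centre of long leg's underside, z up. Long leg 50 (x) x 16 (y), 5 thick; foot at its +x end (x 9 to 25) out to 26 towards -y; web to pinch from above: 8 thick, x -25 to 15, y -4 to 4, top at 30 mm. From above, looking along the leg to the foot, the foot points right.
- right2: Right-hand brass bracket, 90 g, lying web up (None: absent). Origin: centre of long leg's underside, z up. Long leg 50 (x) x 16 (y), 5 thick; foot at its +x end (x 9 to 25) out to 26 towards -y; web to pinch from above: 8 thick, x -25 to 15, y -4 to 4, top at 30 mm. From above, looking along the leg to the foot, the foot points right.
- right3: Right-hand brass bracket, 90 g, lying web up (None: absent). Origin: centre of long leg's underside, z up. Long leg 50 (x) x 16 (y), 5 thick; foot at its +x end (x 9 to 25) out to 26 towards -y; web to pinch from above: 8 thick, x -25 to 15, y -4 to 4, top at 30 mm. From above, looking along the leg to the foot, the foot points right.
- right4: Right-hand brass bracket, 90 g, lying web up (None: absent). Origin: centre of long leg's underside, z up. Long leg 50 (x) x 16 (y), 5 thick; foot at its +x end (x 9 to 25) out to 26 towards -y; web to pinch from above: 8 thick, x -25 to 15, y -4 to 4, top at 30 mm. From above, looking along the leg to the foot, the foot points right.
- basket_blue: Steel parts basket, blue rim and grip bar, for left-hand brackets; loose, 0.3 kg. 115 (x) x 180 (y), walls 4 thick, 45 mm high, floor 4 thick. Origin: centre of underside, z up. A rigid handle arches over the middle: thin legs at y = 0 on the long walls (x = +-55) up to the bar; both halves, +y and -y, are open. Bench at z = 0.
- basket_blue_handle (a point): Centre of the blue basket's grip bar, 105 mm above the basket's underside; bar 64 mm long (basket x), 14 mm thick (basket y), 16 mm high.
- basket_orange: Steel parts basket, orange rim and grip bar, for right-hand brackets; loose, 0.3 kg. 115 (x) x 180 (y), walls 4 thick, 45 mm high, floor 4 thick. Origin: centre of underside, z up. A rigid handle arches over the middle: thin legs at y = 0 on the long walls (x = +-55) up to the bar; both halves, +y and -y, are open. Bench at z = 0.
- basket_orange_handle (a point): Centre of the orange basket's grip bar, 105 mm above the basket's underside; bar 64 mm long (basket x), 14 mm thick (basket y), 16 mm high.
- dryer: Bench dryer, fixed: grey housing 175 (x) x 240 mm (y), aluminium plate 30 mm above the bench inside a dark rim (6 mm higher than the plate, inside 161 x 226 mm). A black control box, 90 x 62, 30 mm high, adjoins its +y end and carries the green start button. Origin: centre of the housing underside.
- dryer_plate (a point): Centre of the dryer plate's top face, 30 mm above the bench; axes as the dryer's. A basket lies flat here with its long side (its y) along the dryer's y, either way round.
- dryer_sign (a point): Spot on the bench beside the dryer (135 mm from its centre towards its +x) where the order sign stands.
- sign_blue: Order sign, fixed: blue plate 45 by 50 mm, leaning, on a small round steel foot, about 60 mm tall in all. Origin: centre of the foot's underside. Of the two signs, one stands right beside the dryer (within 30 mm of dryer_sign), the other on the far left of the bench; this changes from start to start.
- sign_orange: Order sign, fixed: orange plate 45 by 50 mm, leaning, on a small round steel foot, about 60 mm tall in all. Origin: centre of the foot's underside. Of the two signs, one stands right beside the dryer (within 30 mm of dryer_sign), the other on the far left of the bench; this changes from start to start.
- start (a joint): Green round start button, pressed straight down: 0 m is up, 0.006 m fully pressed (about 4 N); it springs back.
- start_top (a point): Centre of the start button's top face, when up; button 32 mm across.
- polish_tin: Bystander: red polish tin, 58 mm across, 24 mm high, among the brackets. Origin: centre of the underside.
- bur_pot: Bystander: round wooden pot of small burs, 44 mm across, 30 mm high, burs to 60 mm, among the brackets. Origin: centre of the underside.

How it is judged (in metres and radians):
On the way, in this order (a step that is already met when the one before it is completed fails the run):
1. every bracket is in the basket of its own hand, both baskets on the bench (x of left1 in the frame of basket_blue between -0.056 and 0.056 m and y of left1 in the frame of basket_blue between -0.088 and 0.088 m and z of left1 in the frame of basket_blue between -0.004 and 0.055 m and x of left2 in the frame of basket_blue between -0.056 and 0.056 m and y of left2 in the frame of basket_blue between -0.088 and 0.088 m and z of left2 in the frame of basket_blue between -0.004 and 0.055 m and x of left3 in the frame of basket_blue between -0.056 and 0.056 m and y of left3 in the frame of basket_blue between -0.088 and 0.088 m and z of left3 in the frame of basket_blue between -0.004 and 0.055 m and x of left4 in the frame of basket_blue between -0.056 and 0.056 m and y of left4 in the frame of basket_blue between -0.088 and 0.088 m and z of left4 in the frame of basket_blue between -0.004 and 0.055 m and x of right1 in the frame of basket_orange between -0.056 and 0.056 m and y of right1 in the frame of basket_orange between -0.088 and 0.088 m and z of right1 in the frame of basket_orange between -0.004 and 0.055 m and x of right2 in the frame of basket_orange between -0.056 and 0.056 m and y of right2 in the frame of basket_orange between -0.088 and 0.088 m and z of right2 in the frame of basket_orange between -0.004 and 0.055 m and x of right3 in the frame of basket_orange between -0.056 and 0.056 m and y of right3 in the frame of basket_orange between -0.088 and 0.088 m and z of right3 in the frame of basket_orange between -0.004 and 0.055 m and x of right4 in the frame of basket_orange between -0.056 and 0.056 m and y of right4 in the frame of basket_orange between -0.088 and 0.088 m and z of right4 in the frame of basket_orange between -0.004 and 0.055 m and height (world z) of each of basket_blue, basket_orange below 0.004 m), for 0.2 s.
2. the ordered basket is lifted clear by its handle (((horizontal distance between sign_blue and dryer_sign below 0.06 m and height (world z) of basket_blue_handle above 0.145 m and distance between the grasp point and basket_blue_handle below 0.04 m and angle between basket_blue's own z axis and vertical below 0.5 rad) or (horizontal distance between sign_orange and dryer_sign below 0.06 m and height (world z) of basket_orange_handle above 0.145 m and distance between the grasp point and basket_orange_handle below 0.04 m and angle between basket_orange's own z axis and vertical below 0.5 rad))), for 0.2 s.
3. the ordered basket stands flat on the dryer plate, let go (((horizontal distance between sign_blue and dryer_sign below 0.06 m and x of basket_blue in the frame of dryer_plate between -0.03 and 0.03 m and y of basket_blue in the frame of dryer_plate between -0.03 and 0.03 m and z of basket_blue in the frame of dryer_plate between -0.004 and 0.004 m and angle between basket_blue's own z axis and vertical below 0.05 rad and linear speed of basket_blue below 0.05 m/s and contact force between the fingers and basket_blue below 0.1 N) or (horizontal distance between sign_orange and dryer_sign below 0.06 m and x of basket_orange in the frame of dryer_plate between -0.03 and 0.03 m and y of basket_orange in the frame of dryer_plate between -0.03 and 0.03 m and z of basket_orange in the frame of dryer_plate between -0.004 and 0.004 m and angle between basket_orange's own z axis and vertical below 0.05 rad and linear speed of basket_orange below 0.05 m/s and contact force between the fingers and basket_orange below 0.1 N))), for 0.3 s.
4. the start button is pressed fully with the basket on the plate (value of joint start above 0.0042 m and ((horizontal distance between sign_blue and dryer_sign below 0.06 m and x of basket_blue in the frame of dryer_plate between -0.03 and 0.03 m and y of basket_blue in the frame of dryer_plate between -0.03 and 0.03 m and z of basket_blue in the frame of dryer_plate between -0.004 and 0.004 m and angle between basket_blue's own z axis and vertical below 0.05 rad and linear speed of basket_blue below 0.05 m/s) or (horizontal distance between sign_orange and dryer_sign below 0.06 m and x of basket_orange in the frame of dryer_plate between -0.03 and 0.03 m and y of basket_orange in the frame of dryer_plate between -0.03 and 0.03 m and z of basket_orange in the frame of dryer_plate between -0.004 and 0.004 m and angle between basket_orange's own z axis and vertical below 0.05 rad and linear speed of basket_orange below 0.05 m/s))), for 0.05 s.
At the end, for the whole second after the job is handed in: Every bracket in its own basket (origin inside the walls, under 55 mm up); ordered basket flat inside the dryer rim (centre within 30 mm in x and y, 4 mm in height); the other flat on the bench within 80 mm of its start; button up, baskets at rest (x of left1 in the frame of basket_blue between -0.056 and 0.056 m and y of left1 in the frame of basket_blue between -0.088 and 0.088 m and z of left1 in the frame of basket_blue between -0.004 and 0.055 m and x of left2 in the frame of basket_blue between -0.056 and 0.056 m and y of left2 in the frame of basket_blue between -0.088 and 0.088 m and z of left2 in the frame of basket_blue between -0.004 and 0.055 m and x of left3 in the frame of basket_blue between -0.056 and 0.056 m and y of left3 in the frame of basket_blue between -0.088 and 0.088 m and z of left3 in the frame of basket_blue between -0.004 and 0.055 m and x of left4 in the frame of basket_blue between -0.056 and 0.056 m and y of left4 in the frame of basket_blue between -0.088 and 0.088 m and z of left4 in the frame of basket_blue between -0.004 and 0.055 m and x of right1 in the frame of basket_orange between -0.056 and 0.056 m and y of right1 in the frame of basket_orange between -0.088 and 0.088 m and z of right1 in the frame of basket_orange between -0.004 and 0.055 m and x of right2 in the frame of basket_orange between -0.056 and 0.056 m and y of right2 in the frame of basket_orange between -0.088 and 0.088 m and z of right2 in the frame of basket_orange between -0.004 and 0.055 m and x of right3 in the frame of basket_orange between -0.056 and 0.056 m and y of right3 in the frame of basket_orange between -0.088 and 0.088 m and z of right3 in the frame of basket_orange between -0.004 and 0.055 m and x of right4 in the frame of basket_orange between -0.056 and 0.056 m and y of right4 in the frame of basket_orange between -0.088 and 0.088 m and z of right4 in the frame of basket_orange between -0.004 and 0.055 m and ((horizontal distance between sign_blue and dryer_sign below 0.06 m and x of basket_blue in the frame of dryer_plate between -0.03 and 0.03 m and y of basket_blue in the frame of dryer_plate between -0.03 and 0.03 m and z of basket_blue in the frame of dryer_plate between -0.004 and 0.004 m and angle between each of basket_blue, basket_orange's own z axis and vertical below 0.05 rad and linear speed of each of basket_blue, basket_orange below 0.05 m/s and height (world z) of basket_orange below 0.004 m and distance of basket_orange from where it was at the start of the episode below 0.08 m) or (horizontal distance between sign_orange and dryer_sign below 0.06 m and x of basket_orange in the frame of dryer_plate between -0.03 and 0.03 m and y of basket_orange in the frame of dryer_plate between -0.03 and 0.03 m and z of basket_orange in the frame of dryer_plate between -0.004 and 0.004 m and angle between each of basket_orange, basket_blue's own z axis and vertical below 0.05 rad and linear speed of each of basket_orange, basket_blue below 0.05 m/s and height (world z) of basket_blue below 0.004 m and distance of basket_blue from where it was at the start of the episode below 0.08 m)) and value of joint start below 0.003 m); the robot touches nothing.
It fails at once if a bystander among the brackets is toppled or pushed more than 60 mm (distance of any of polish_tin, bur_pot from where it was at the start of the episode above 0.06 m or angle between any of polish_tin, bur_pot's own z axis and vertical above 0.8 rad).
It fails at once if a basket is tipped more than about 35 degrees (angle between any of basket_blue, basket_orange's own z axis and vertical above 0.61 rad).
It fails at once if the basket that was not ordered is lifted or put on the dryer ((horizontal distance between sign_blue and dryer_sign below 0.06 m and height (world z) of basket_orange above 0.025 m) or (horizontal distance between sign_orange and dryer_sign below 0.06 m and height (world z) of basket_blue above 0.025 m)).
Of left1, left2, left3, left4 only 3 to 4 are there at a start; the rules pass over those that are not, and their reading is None.
Of right1, right2, right3, right4 only 3 to 4 are there at a start; the rules pass over those that are not, and their reading is None.
At some moment in a run one of left1, left2, left3, left4, right1, right2, right3, right4 may be knocked a few centimetres aside while the robot is not near it.
It also fails if it takes over 210 s, if anything falls off the work surface, if the arm or the gripper's body presses on something with over 40 N, if the wrist force passes 120 N, or if a joint passes its speed limit or range.

## Robot

A 6-joint arm with a two-finger parallel gripper is mounted at the origin on the work surface. World frame = base frame: x ahead of the robot, y to its left, z up, the work surface at z = 0. Lengths are in mm, angles in rad, forces in N, time in s.
With the tool pointing down it reaches from about 300 to 775 mm from the base axis. Payload 14.6 kg.
Tool frame: the origin (TCP) lies between the finger pads; the fingertips stand 19 mm ahead of it and the grasp point (between the pads) is the TCP; z points along the fingers, y is the line along which they close (so a half turn about z gives the same grasp; the last joint's range is limited). The gripper opens to 94 mm and grips with 3 to 60 N. Pads are 16 mm wide; open, the fingers measure 119 mm over their backs; the gripper's body (75 mm by 177 mm) begins 78 mm behind the grasp point.
Start: joints at [1.064, 0.3, 1.521, -0, 1.321, -0.067], TCP at [234.163, 497.651, 224.446] pointing down, gripper open.
Joint ranges: [-3.03, 3.03], [-0.79, 2.21], [0.23, 2.52], [-1.04, 4.18], [0, 3.07], [-2.55, 2.55]. Speed limits (rad/s): [2.22, 2.22, 2.57, 3.14, 3.14, 3.14].

## Interface

Orientations are given as [roll, pitch, yaw] about the fixed x, y, z axes, in that order (R = Rz(yaw) Ry(pitch) Rx(roll)).
In Python, from cell import monitor, imaging, job, find_in, trace gives the robot as it stands. The module is installed in compiled form; this text tells all that it offers.
- The arm moves only by the tool arm_command, never from a script. Its argument "steps" is a list of rows, each a list of 5 numbers: the opening, from 0 (shut) to 1 (fully open), then the shift along the tool's x, y, z in mm, then the turn about the tool's z in degrees. In form: [[gripper, dx, dy, dz, turn], ...]. A call has 1 to 20 rows; each row is the pose to reach, as a shift and turn from the pose commanded when the call began, along the tool's axes at that moment; what a row does not reach only later rows make up. A row lasts 1/8 s, in which the tool goes at most 62.5 mm and 10.7 degrees, less where a joint would pass 70% of its speed; a pose out of reach is approached as far as the arm can. A call with a gripper value outside its range is refused whole. The fingers move at their own pace and stop on an object; "force" is the grip in N (left out, the last holds). Time passes only in rows, so rows that repeat a pose let the fingers close. It gives the time, the measured TCP pose, the force, the opening and the grip force at its end, in the units of the state.
- monitor.read_state(): the state, without advancing time (a new reading comes with each control period).
- imaging.camera(name): name is "scene" or "top" or "wrist"; returns a dict with "img" (400x640x3 uint8, red, green, blue), "mtx" (3x3 intrinsics, pixels), "D" ([k1, k2, p1, p2, k3] as OpenCV has them; the pictures are not rectified), "view" (4x4, takes a point from world to camera coordinates). Camera axes: x right, y down, z forward; pixel columns grow to the right and rows downward; lengths in mm; the calibration is good to about 2 mm. A picture is of the moment at which its call begins. There is no depth.
- job.sign_off(): hands the job in; it is judged then, once.
Trained networks look in a picture, given as the dict that the camera call returned (one of the last four; its "shot" number tells which), for a name from the list of things; names that differ only in an ending like _2 or _b are one class to them, and where a whole thing is asked for, a point or a joint stands for the part that bears it (a point fixed in the world has none). Each returns a list of dicts, best first, with "p" (0 to 1); they miss things now and then, are a little off and sometimes report something else, mostly with a low value. They report only what shows in the picture. A call takes as long as a camera call.
- find_in(picture, target): "rect" ([centre column, centre row, width, height] in pixels, round what is visible of it).
- trace(picture, target): "region" (400x640 bool, what is visible of it) and "rect" ([centre column, centre row, width, height] in pixels, round what is visible of it).
The state is a dict: "clock": time; "joints": joint angles; "qd": joint speeds; "effort": joint torques, N m; "eef_pos": TCP position; "eef_rot": TCP orientation; "wrist_force": force on the tool from outside, world axes, zero at the start; "moment": the same for the moment, N m; "finger_gap": finger opening in mm; "finger_force": force on a finger pad.
Only numpy, scipy, OpenCV 4.12 (cv2) and the standard library are available. Lean on these libraries where they do the work, as an engineer would, in place of code of your own. Each camera call takes 0.05 s, during which the arm holds its last target. There are 200 camera calls.

## Working session

There is one attempt and no reset: what is moved stays moved. The work goes in short steps, Python scripts to look and compute and a tool call to move; the robot and the scene stay as the last step left them, time stands still between calls to the robot, and variables do not carry over. Pictures are saved under pics/ and viewed, at most 14 in all, crops included, and the job is handed in when it is done.

Besides the shell and the picture viewer there is one more tool, called by a JSON object that holds its "api" and its "payload", one argument or row to a line. arm_command: Moves the arm, as the interface text tells. Its arguments: {"type":"object","properties":{"steps":{"type":"array","items":{"type":"array","items":{"type":"number"}}},"force":{"type":"number"}},"required":["steps"]}

```bash
mkdir -p pics; ls; python3 - <<'E'
from cell import monitor, imaging
import cv2
print(monitor.read_state())
for n in ("scene","top"):
    c=imaging.camera(n); cv2.imwrite(f"pics/{n}0.png",c["img"][:,:,::-1]); print(n,c["mtx"].tolist(),c["D"],c["view"].round(3).tolist())
E
```

```text
pics
{'clock': 0.0, 'joints': array([ 1.06438074e+00,  3.00454436e-01,  1.52159705e+00, -2.08176452e-05,
        1.32070311e+00, -6.66048088e-02]), 'qd': array([-6.41377849e-04,  4.44945816e-05, -1.66619238e-03, -2.24346521e-04,
        5.56332894e-04, -1.68489634e-03]), 'effort': array([-1.61926910e-04, -5.31807232e+01, -3.52740562e+01,  7.08675524e-02,
        2.44271639e-02, -1.54728909e-04]), 'eef_pos': array([234.06126133, 497.4351653 , 223.88870649]), 'eef_rot': array([-3.14043194e+00, -5.72146046e-05,  2.70178700e+00]), 'wrist_force': array([-0.8276012 ,  0.08467675,  0.50933434]), 'moment': array([-0.01625482,  0.03703317,  0.04735744]), 'finger_force': 0.0, 'finger_gap': 94.10334270373336}
scene [[424.4518221464435, 0.0, 314.7656348369396], [0.0, 424.4518221464435, 201.18503416863464], [0.0, 0.0, 1.0]] [0.01847424 0.         0.         0.         0.        ] [[0.651, 0.759, 0.016, -393.916], [0.569, -0.474, -0.671, -236.943], [-0.502, 0.447, -0.741, 1639.574], [0.0, 0.0, 0.0, 1.0]]
top [[471.3138557160026, 0.0, 313.0887985176649], [0.0, 471.3138557160026, 193.8705126520786], [0.0, 0.0, 1.0]] [-0.02740847  0.          0.          0.          0.        ] [[-0.009, -1.0, 0.017, 22.581], [-0.995, 0.007, -0.102, 568.765], [0.102, -0.018, -0.995, 1441.42], [0.0, 0.0, 0.0, 1.0]]
```

View pics/top0.png

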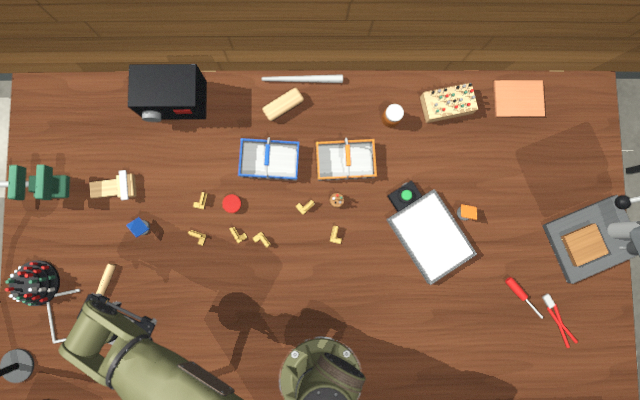

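View pics/scene0.png

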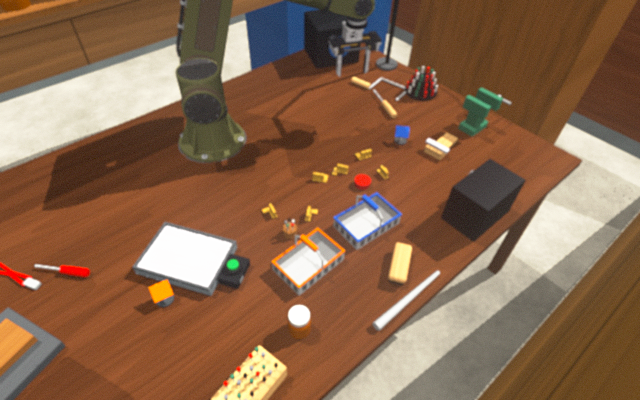

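The order sign at the dryer, right of it at (469,212), is orange. Six brackets show in the top view: (201,201), (198,238), (238,235), (262,240), (305,208) and (336,235). The baskets are at (269,159) blue and (346,159) orange. Next I'll fit models to get poses.

```bash
cat > h.py <<'E'
import numpy as np, cv2
from scipy.optimize import minimize
from cell import monitor, imaging, find_in, trace
S=4
def proj(c,P):
    P=np.asarray(P,float).reshape(-1,3); V=c["view"]
    return cv2.projectPoints(P,cv2.Rodrigues(V[:3,:3])[0],V[:3,3],c["mtx"],np.array(c["D"],float))[0].reshape(-1,2)
def unproj(c,uv,z):
    n=cv2.undistortPoints(np.array([[uv]],float),c["mtx"],np.array(c["D"],float))[0,0]
    R=c["view"][:3,:3]; o=-R.T@c["view"][:3,3]; d=R.T@np.array([*n,1]); return o+d*(z-o[2])/d[2]
def bracket(h):  # boxes x0,x1,y0,y1,z0,z1
    f=(9,25,-8,26,0,5) if h>0 else (9,25,-26,8,0,5)
    return [(-25,25,-8,8,0,5),f,(-25,15,-4,4,0,30)]
BASK=[(-57.5,57.5,-90,90,0,45),(-32,32,-7,7,97,113)]
DRY=[(-87.5,87.5,-120,120,0,36),(-45,45,120,182,0,30)]
PLATE=[(-80.5,80.5,-113,113,30,30.1)]
def sil(c,boxes,p,off,shape):
    m=np.zeros(shape,np.uint8); co,s=np.cos(p[2]),np.sin(p[2])
    for b in boxes:
        P=np.array([[x,y,z] for x in b[:2] for y in b[2:4] for z in b[4:]],float)
        P[:,:2]=P[:,:2]@np.array([[co,s],[-s,co]])+p[:2]
        q=((proj(c,P)-off+0.5)*S*16-8).astype(np.int32)
        cv2.fillConvexPoly(m,cv2.convexHull(q),1,shift=4)
    return m
def fit(c,region,boxes,z=5,yaws=np.arange(0,6.28,.26)):
    v,u=np.nonzero(region); off=np.array([u.min()-12,v.min()-12]); 
    W,H=u.max()-off[0]+12,v.max()-off[1]+12
    M=np.float32([[1,0,-off[0]],[0,1,-off[1]]])
    r=cv2.warpAffine(region.astype(np.float32),M,(int(W),int(H)))
    r=cv2.resize(r,None,fx=S,fy=S,interpolation=cv2.INTER_LINEAR)>.5
    c0=unproj(c,(u.mean(),v.mean()),z)
    def cost(p):
        m=sil(c,boxes,p,off,r.shape)>0; return 1-(m&r).sum()/max(1,(m|r).sum())
    g=sorted((cost((*c0[:2],a)),a) for a in yaws)[:4]
    best=min((minimize(cost,(*c0[:2],a),method="Nelder-Mead",options=dict(initial_simplex=np.array([(*c0[:2],a),(c0[0]+6,c0[1],a),(c0[0],c0[1]+6,a),(c0[0],c0[1],a+.2)]),xatol=.05,fatol=1e-4)) for _,a in g),key=lambda o:o.fun)
    return best.x,1-best.fun
def brackets(c,pmin=.3,both=True):
    seen=[];out=[]
    for n in ("left1","right1"):
        for d in trace(c,n):
            if d["p"]<pmin or d["region"].sum()<20: continue
            if any((d["region"]&s["region"]).sum()>.4*d["region"].sum() for s in seen):continue
            d["net"]=n; seen.append(d)
    for d in seen:
        L,R=fit(c,d["region"],bracket(1)),fit(c,d["region"],bracket(-1))
        h,(p,i)=("L",L) if L[1]>R[1] else ("R",R)
        out.append((h,p)); print(h,p.round(2),"iou L %.2f R %.2f"%(L[1],R[1]),d["net"],"p%.2f"%d["p"],np.round(d["rect"]))
    return out
def go(x,y,z,yaw):
    s=monitor.read_state(); e=s["eef_pos"]; w=s["eef_rot"][2]; d=np.array([x,y])-e[:2]
    t=(w-yaw+np.pi)%(2*np.pi)-np.pi
    j=lambda t:s["joints"][5]+t+(np.arctan2(y,x)-s["joints"][0])
    o=[(round(np.degrees(a),1),round(j(a),2)) for a in (t,t-np.pi*np.sign(t))]
    print("dx %.1f dy %.1f dz %.1f"%(np.cos(w)*d[0]+np.sin(w)*d[1],np.sin(w)*d[0]-np.cos(w)*d[1],e[2]-z),"turn,j6:",o,"at",e.round(1),"yaw %.3f"%w)
E
python3 - <<'E'
from h import *
c=imaging.camera("top")
brackets(c)
for n,b,z in (("basket_blue",BASK,30),("basket_orange",BASK,30),("dryer",DRY,30)):
    for d in trace(c,n)[:2]:
        y=np.arange(0,6.28,.2) if n=="dryer" else np.arange(0,3.14,.15)
        print(n,round(d["p"],2),np.round(d["rect"]),fit(c,d["region"],b,z,y))
for n,z in (("start_top",35),("polish_tin",12),("bur_pot",30),("sign_orange",30),("basket_orange_handle",113),("basket_blue_handle",113)):
    for d in find_in(c,n)[:2]: print(n,round(d["p"],2),np.round(d["rect"]),unproj(c,d["rect"][:2],z).round(1))
im=cv2.resize(c["img"][185:255,180:360],None,fx=4.4,fy=4.4,interpolation=cv2.INTER_CUBIC)
cv2.imwrite("pics/crop.png",im[:,:,::-1])
E
```

```text
L [683.36 -87.09   1.55] iou L 0.06 R 0.06 left1 p0.69 [346. 160.  62.  44.]
L [431.32 173.91   0.68] iou L 0.90 R 0.64 left1 p0.64 [264. 238.  15.  16.]
L [446.4  260.46   3.7 ] iou L 0.81 R 0.63 left1 p0.62 [238. 234.  16.   9.]
L [444.99 -47.82   2.96] iou L 0.83 R 0.69 left1 p0.54 [338. 236.  10.  18.]
R [531.22  37.4    2.25] iou L 0.63 R 0.82 right1 p0.51 [304. 207.  22.  15.]
R [552.83 366.28   2.78] iou L 0.60 R 0.69 right1 p0.45 [201. 202.  11.  16.]
basket_blue 0.66 [270. 159.  59.  41.] (array([681.77822035, 155.01032814,   3.07569189]), np.float64(0.9737262656084943))
basket_orange 0.82 [349. 160.  61.  42.] (array([ 6.78518701e+02, -8.72807029e+01,  4.04876470e-02]), np.float64(0.9626140231449966))
dryer 0.72 [268. 158.  59.  39.] (array([682.58895706, 155.48082643,   4.71666667]), np.float64(0.5786842795332372))
dryer 0.62 [433. 231.  88. 105.] (array([ 434.85089244, -349.31502784,    5.26150576]), np.float64(0.9745132953466287))
polish_tin 0.62 [233. 204.  12.  18.] [540.9 268.8  12. ]
polish_tin 0.51 [406. 195.   8.  11.] [ 563.9 -277.6   12. ]
bur_pot 0.61 [336. 201.  11.  12.] [545.6 -54.9  30. ]
sign_orange 0.58 [469. 214.  17.  15.] [ 502.1 -469.2   30. ]
basket_orange_handle 0.55 [346. 158.  62.  44.] [665.4 -79.6 113. ]
basket_blue_handle 0.61 [268. 158.  63.  43.] [668.9 152.1 113. ]
```

View pics/crop.png

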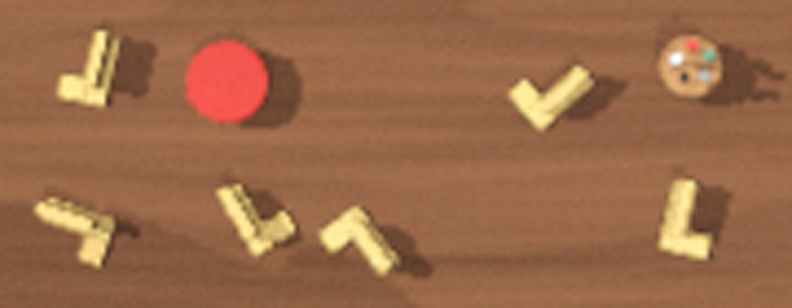

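```bash
python3 - <<'E'
from h import *
go(450,290,240,2.70)
E
```

```text
dx -283.7 dy -96.0 dz -15.6 turn,j6: [(np.float64(0.1), np.float64(-0.56)), (np.float64(-179.9), np.float64(-3.7))] at [234.2 497.7 224.4] yaw 2.702
```

{"api": "arm_command", "payload": {
  "steps": [
    [0.5, -60, -20, -15, 0],
    [0.5, -115, -40, -15, 0],
    [0.5, -170, -60, -15, 0],
    [0.5, -225, -78, -15, 0],
    [0.5, -283, -96, -15, 0],
    [0.5, -283, -96, -15, 0],
    [0.5, -283, -96, -15, 0],
    [0.5, -283, -96, -15, 0]
  ]
}}

```text
clock: 1.7
eef_pos: [448.6, 291.2, 239.6]
eef_rot: [3.141, -0.0, 2.703]
wrist_force: [-0.1, -0.1, -0.6]
finger_gap: 47.0
finger_force: 0.0
```

```bash
python3 - <<'E'
from h import *
c=imaging.camera("wrist"); cv2.imwrite("pics/w0.png",c["img"][:,:,::-1]); print(c["view"].round(2).tolist(), monitor.read_state()["eef_pos"])
brackets(c)
E
```

```text
[[0.42, 0.91, 0.0, -454.17], [0.88, -0.41, 0.23, -302.51], [0.21, -0.1, -0.97, 338.69], [0.0, 0.0, 0.0, 1.0]] [448.59142236 291.22750051 239.53654278]
L [444.4  262.66   3.69] iou L 0.91 R 0.62 left1 p0.68 [300. 190.  45.  30.]
L [428.83 175.07   0.66] iou L 0.94 R 0.66 left1 p0.60 [238. 204.  52.  27.]
R [437.43 -44.62   5.91] iou L 0.63 R 0.70 left1 p0.59 [ 99. 275.  27.  26.]
R [444.71 381.88   4.38] iou L 0.62 R 0.91 right1 p0.81 [388. 144.  47.  29.]
```

View pics/w0.png

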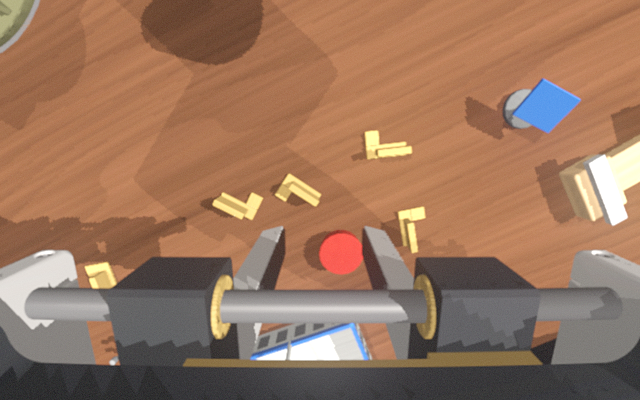

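```bash
python3 - <<'E'
from h import *
go(445.7,384.7,26,4.38)
E
```

```text
dx 42.5 dy 83.5 dz 213.6 turn,j6: [(np.float64(-96.1), np.float64(-2.1)), (np.float64(83.9), np.float64(1.04))] at [448.8 291.  239.6] yaw 2.703
```

{"api": "arm_command", "payload": {
  "steps": [
    [0.4, 20, 40, 40, 10.5],
    [0.4, 42.5, 83.5, 80, 21],
    [0.4, 42.5, 83.5, 100, 31.5],
    [0.4, 42.5, 83.5, 120, 42],
    [0.4, 42.5, 83.5, 130, 52.5],
    [0.4, 42.5, 83.5, 140, 63],
    [0.4, 42.5, 83.5, 140, 73.5],
    [0.4, 42.5, 83.5, 140, 83.9],
    [0.4, 42.5, 83.5, 150, 83.9],
    [0.4, 42.5, 83.5, 180, 83.9],
    [0.4, 42.5, 83.5, 200, 83.9],
    [0.4, 42.5, 83.5, 213.5, 83.9],
    [0.4, 42.5, 83.5, 213.5, 83.9],
    [0, 42.5, 83.5, 213.5, 83.9],
    [0, 42.5, 83.5, 213.5, 83.9],
    [0, 42.5, 83.5, 213.5, 83.9],
    [0, 42.5, 83.5, 213.5, 83.9],
    [0, 42.5, 83.5, 190, 83.9],
    [0, 42.5, 83.5, 140, 83.9],
    [0, 42.5, 83.5, 80, 83.9]
  ],
  "force": 25
}}

```text
clock: 4.35
eef_pos: [445.9, 383.5, 160.2]
eef_rot: [-3.14, 0.002, 1.238]
wrist_force: [-0.1, 0.1, -1.7]
finger_gap: 7.7
finger_force: 25.0
```

```bash
cat >> h.py <<'E'
BK={"B":(681.8,155.0,-.066),"O":(678.5,-87.3,.04)}
def slot(b,sx,sy,z=55,flip=0):
    x,y,w=BK[b]; co,s=np.cos(w),np.sin(w)
    go(x+co*sx-s*sy,y+s*sx+co*sy,z,w+np.pi/2)
E
python3 - <<'E'
from h import *
slot("O",-24,46,50)
c=imaging.camera("top"); brackets(c)
E
```

```text
dx -334.8 dy 334.7 dz 110.2 turn,j6: [(np.float64(-21.4), np.float64(-0.1)), (np.float64(158.6), np.float64(3.04))] at [445.9 383.5 160.2] yaw 1.238
L [445.8  -47.77   2.93] iou L 0.85 R 0.64 left1 p0.49 [337. 235.   8.  18.]
R [ 5.468e+02 -5.333e+01  3.400e-01] iou L 0.53 R 0.54 right1 p0.74 [336. 200.  11.  15.]
R [531.14  38.13   2.25] iou L 0.65 R 0.81 right1 p0.56 [303. 207.  19.  15.]
```

{"api": "arm_command", "payload": {
  "steps": [
    [0, -30, 30, -30, -3],
    [0, -75, 76, -40, -6],
    [0, -120, 121, -40, -9],
    [0, -163, 166, -40, -12],
    [0, -207, 210, -40, -15],
    [0, -250, 254, -40, -18],
    [0, -292, 297, -40, -21.4],
    [0, -333.5, 338.5, -40, -21.4],
    [0, -333.5, 338.5, -30, -21.4],
    [0, -333.5, 338.5, 0, -21.4],
    [0, -333.5, 338.5, 40, -21.4],
    [0, -333.5, 338.5, 80, -21.4],
    [0, -333.5, 338.5, 110, -21.4],
    [0, -333.5, 338.5, 124, -21.4],
    [0, -333.5, 338.5, 124, -21.4],
    [0.2, -333.5, 338.5, 124, -21.4],
    [0.2, -333.5, 338.5, 124, -21.4],
    [0.2, -333.5, 338.5, 80, -21.4],
    [0.2, -333.5, 338.5, 30, -21.4],
    [0.2, -333.5, 338.5, -30, -21.4]
  ]
}}

```text
clock: 7.0
eef_pos: [656.8, -41.9, 191.4]
eef_rot: [-3.141, -0.0, 1.611]
wrist_force: [-0.1, 0.2, 0.2]
finger_gap: 18.9
finger_force: 0.0
```

```bash
python3 - <<'E'
from h import *
c=imaging.camera("wrist"); cv2.imwrite("pics/w1.png",c["img"][:,:,::-1])
brackets(c)
for n in ("basket_orange","basket_blue"):
  for d in trace(c,n)[:1]: print(n,d["p"],fit(c,d["region"],BASK,30,np.arange(-.3,.3,.1)))
E
```

```text
L [444.64 -46.06   2.9 ] iou L 0.93 R 0.69 left1 p0.82 [139. 190.  50.  32.]
R [658.44 -45.12   4.75] iou L 0.61 R 0.95 right1 p0.97 [316. 190.  30.  46.]
L [ 445.49 -254.34    6.28] iou L 0.65 R 0.65 right1 p0.57 [137. 346.  77.  45.]
R [529.19  38.79   2.28] iou L 0.69 R 0.90 right1 p0.56 [208. 106.  42.  57.]
basket_orange 0.83 (array([ 6.72906352e+02, -1.60755875e+01,  6.32143925e-02]), np.float64(0.6584769063895265))
basket_blue 0.73 (array([ 6.75863209e+02,  1.05714070e+02, -5.25390055e-02]), np.float64(0.7532879228780908))
```

View pics/w1.png

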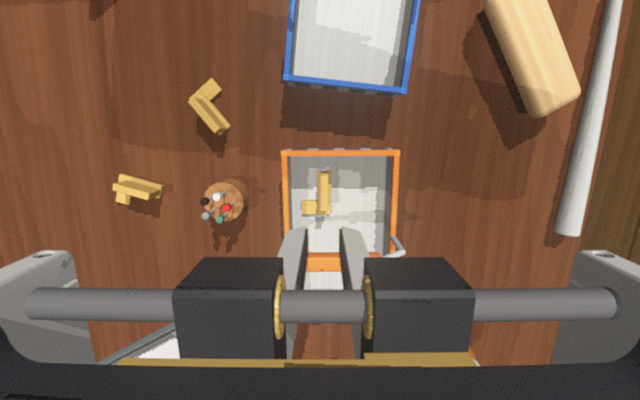

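```bash
python3 - <<'E'
from h import *
go(531.2,36.5,26,2.28)
E
```

```text
dx 83.4 dy -122.6 dz 163.3 turn,j6: [(np.float64(-38.3), np.float64(-0.64)), (np.float64(141.7), np.float64(2.5))] at [657.  -41.9 189.3] yaw 1.611
```

{"api": "arm_command", "payload": {
  "steps": [
    [0.4, 28, -41, 0, -9.5],
    [0.4, 56, -82, 0, -19],
    [0.4, 83.4, -122.6, 10, -28.5],
    [0.4, 83.4, -122.6, 50, -38.3],
    [0.4, 83.4, -122.6, 100, -38.3],
    [0.4, 83.4, -122.6, 130, -38.3],
    [0.4, 83.4, -122.6, 150, -38.3],
    [0.4, 83.4, -122.6, 163.3, -38.3],
    [0.4, 83.4, -122.6, 163.3, -38.3],
    [0, 83.4, -122.6, 163.3, -38.3],
    [0, 83.4, -122.6, 163.3, -38.3],
    [0, 83.4, -122.6, 163.3, -38.3],
    [0, 83.4, -122.6, 163.3, -38.3],
    [0, 83.4, -122.6, 140, -38.3],
    [0, 83.4, -122.6, 90, -38.3],
    [0, 83.4, -122.6, 30, -38.3],
    [0, 83.4, -122.6, 0, -38.3],
    [0, 83.4, -122.6, 0, -38.3]
  ]
}}

```text
clock: 9.5
eef_pos: [532.1, 36.5, 191.5]
eef_rot: [3.139, 0.003, 2.279]
wrist_force: [-0.5, 0.3, -2.0]
finger_gap: 7.9
finger_force: 25.0
```

```bash
python3 - <<'E'
from h import *
slot("O",0,-46,36)
E
```

```text
dx -225.3 dy 2.1 dz 155.5 turn,j6: [(np.float64(38.3), np.float64(-0.23)), (np.float64(-141.7), np.float64(-3.38))] at [532.1  36.5 191.5] yaw 2.279
```

{"api": "arm_command", "payload": {
  "steps": [
    [0, -50, 0, -10, 9.5],
    [0, -100, 0, -10, 19],
    [0, -150, 1, -10, 28.5],
    [0, -200, 2, -10, 38.3],
    [0, -225.3, 2.1, -10, 38.3],
    [0, -225.3, 2.1, 0, 38.3],
    [0, -225.3, 2.1, 30, 38.3],
    [0, -225.3, 2.1, 80, 38.3],
    [0, -225.3, 2.1, 120, 38.3],
    [0, -225.3, 2.1, 140, 38.3],
    [0, -225.3, 2.1, 155.5, 38.3],
    [0, -225.3, 2.1, 155.5, 38.3],
    [0.2, -225.3, 2.1, 155.5, 38.3],
    [0.2, -225.3, 2.1, 155.5, 38.3],
    [0.2, -225.3, 2.1, 110, 38.3],
    [0.2, -225.3, 2.1, 60, 38.3],
    [0.2, -225.3, 2.1, 0, 38.3]
  ]
}}

```text
clock: 11.62
eef_pos: [679.2, -133.2, 191.3]
eef_rot: [-3.141, -0.0, 1.611]
wrist_force: [0.4, -0.4, 0.0]
finger_gap: 18.8
finger_force: 0.0
```

```bash
python3 - <<'E'
from h import *
c=imaging.camera("wrist")
b=brackets(c)
for h,p in b:
  if h=="L" and abs(p[0]-445)<30: print("L"); go(p[0]-3*np.cos(p[2]),p[1]-3*np.sin(p[2]),26,p[2])
E
```

```text
L [443.86 -46.29   2.91] iou L 0.94 R 0.71 left1 p0.78 [110. 108.  53.  36.]
R [ 680.01 -130.42    1.62] iou L 0.63 R 0.89 right1 p0.94 [332. 189.  30.  55.]
R [657.8  -44.23   4.75] iou L 0.64 R 0.91 right1 p0.56 [301. 106.  32.  49.]
L
dx 95.9 dy -230.3 dz 168.2 turn,j6: [(np.float64(-74.6), np.float64(-1.45)), (np.float64(105.4), np.float64(1.69))] at [ 680.8 -133.5  194.2] yaw 1.611
```

{"api": "arm_command", "payload": {
  "steps": [
    [0.4, 20, -52, 0, -10],
    [0.4, 40, -104, 0, -20],
    [0.4, 65, -156, 0, -30],
    [0.4, 82, -200, 0, -40],
    [0.4, 95.9, -230.3, 20, -50],
    [0.4, 95.9, -230.3, 60, -60],
    [0.4, 95.9, -230.3, 90, -70],
    [0.4, 95.9, -230.3, 120, -74.6],
    [0.4, 95.9, -230.3, 150, -74.6],
    [0.4, 95.9, -230.3, 163.4, -74.6],
    [0.4, 95.9, -230.3, 163.4, -74.6],
    [0, 95.9, -230.3, 163.4, -74.6],
    [0, 95.9, -230.3, 163.4, -74.6],
    [0, 95.9, -230.3, 163.4, -74.6],
    [0, 95.9, -230.3, 163.4, -74.6],
    [0, 95.9, -230.3, 140, -74.6],
    [0, 95.9, -230.3, 90, -74.6],
    [0, 95.9, -230.3, 30, -74.6],
    [0, 95.9, -230.3, 0, -74.6],
    [0, 95.9, -230.3, 0, -74.6]
  ]
}}

```text
clock: 14.28
eef_pos: [446.3, -46.8, 191.1]
eef_rot: [3.141, 0.004, 2.913]
wrist_force: [-0.5, -0.8, -1.9]
finger_gap: 7.7
finger_force: 25.0
```

```bash
python3 - <<'E'
from h import *
slot("B",0,-46,36)
E
```

```text
dx -191.1 dy 204.5 dz 155.1 turn,j6: [(np.float64(80.7), np.float64(0.23)), (np.float64(-99.3), np.float64(-2.92))] at [446.3 -46.8 191.1] yaw 2.913
```

{"api": "arm_command", "payload": {
  "steps": [
    [0, -38, 41, -20, 10.5],
    [0, -76, 82, -20, 21],
    [0, -114, 123, -20, 31.5],
    [0, -152, 163, -20, 42],
    [0, -191.1, 204.5, -20, 52.5],
    [0, -191.1, 204.5, -10, 63],
    [0, -191.1, 204.5, 0, 73.5],
    [0, -191.1, 204.5, 20, 80.7],
    [0, -191.1, 204.5, 70, 80.7],
    [0, -191.1, 204.5, 110, 80.7],
    [0, -191.1, 204.5, 140, 80.7],
    [0, -191.1, 204.5, 153.5, 80.7],
    [0, -191.1, 204.5, 153.5, 80.7],
    [0.2, -191.1, 204.5, 153.5, 80.7],
    [0.2, -191.1, 204.5, 153.5, 80.7],
    [0.2, -191.1, 204.5, 110, 80.7],
    [0.2, -191.1, 204.5, 60, 80.7],
    [0.2, -191.1, 204.5, 0, 80.7],
    [0.2, -191.1, 204.5, 0, 80.7]
  ]
}}

```text
clock: 16.65
eef_pos: [679.8, 109.4, 196.2]
eef_rot: [3.131, -0.002, 1.505]
wrist_force: [-0.1, -0.8, -0.3]
finger_gap: 19.0
finger_force: 0.0
```

```bash
cat >> h.py <<'E'
def picks(c):
    for h,p in brackets(c):
        if p[0]<610: print(h,p.round(1)); go(p[0]-3*np.cos(p[2]),p[1]-3*np.sin(p[2]),26,p[2])
E
python3 - <<'E'
from h import *
picks(imaging.camera("wrist"))
E
```

```text
L [429.04 174.25   0.64] iou L 0.94 R 0.67 left1 p0.82 [ 91. 140.  53.  54.]
L [444.67 261.51   3.65] iou L 0.91 R 0.78 left1 p0.66 [92. 72. 50. 55.]
L [678.72 110.98   1.51] iou L 0.95 R 0.62 left1 p0.62 [313. 189.  29.  49.]
L [680.1  -96.65   4.65] iou L 0.59 R 0.41 right1 p0.57 [336. 353.  25.  18.]
R [657.24 -46.44   4.79] iou L 0.25 R 0.34 right1 p0.45 [308. 327.  25.   9.]
L [429.  174.3   0.6]
dx 46.5 dy -254.7 dz 162.8 turn,j6: [(np.float64(49.6), np.float64(1.32)), (np.float64(-130.4), np.float64(-1.83))] at [677.7 109.2 188.8] yaw 1.505
L [444.7 261.5   3.7]
dx 138.2 dy -240.1 dz 162.8 turn,j6: [(np.float64(-123.2), np.float64(-1.55)), (np.float64(56.8), np.float64(1.59))] at [677.7 109.2 188.8] yaw 1.505
```

{"api": "arm_command", "payload": {
  "steps": [
    [0.4, 9, -51, 0, 9],
    [0.4, 18, -102, 0, 18],
    [0.4, 28, -153, 0, 27],
    [0.4, 37, -204, 0, 36],
    [0.4, 46.5, -254.7, 20, 45],
    [0.4, 46.5, -254.7, 60, 49.6],
    [0.4, 46.5, -254.7, 90, 49.6],
    [0.4, 46.5, -254.7, 120, 49.6],
    [0.4, 46.5, -254.7, 150, 49.6],
    [0.4, 46.5, -254.7, 163, 49.6],
    [0.4, 46.5, -254.7, 163, 49.6],
    [0, 46.5, -254.7, 163, 49.6],
    [0, 46.5, -254.7, 163, 49.6],
    [0, 46.5, -254.7, 163, 49.6],
    [0, 46.5, -254.7, 163, 49.6],
    [0, 46.5, -254.7, 140, 49.6],
    [0, 46.5, -254.7, 90, 49.6],
    [0, 46.5, -254.7, 30, 49.6],
    [0, 46.5, -254.7, 0, 49.6],
    [0, 46.5, -254.7, 0, 49.6]
  ]
}}

```text
clock: 19.3
eef_pos: [427.7, 172.7, 191.2]
eef_rot: [3.14, -0.004, 0.639]
wrist_force: [0.6, -0.4, -1.8]
finger_gap: 7.7
finger_force: 25.0
```

```bash
python3 - <<'E'
from h import *
slot("B",22,46,36)
E
```

```text
dx 240.0 dy 145.0 dz 155.2 turn,j6: [(np.float64(-49.6), np.float64(0.34)), (np.float64(130.4), np.float64(3.48))] at [427.7 172.7 191.2] yaw 0.639
```

{"api": "arm_command", "payload": {
  "steps": [
    [0, 48, 29, -20, -10],
    [0, 96, 58, -20, -20],
    [0, 144, 87, -20, -30],
    [0, 192, 116, -20, -40],
    [0, 240, 145, -20, -49.6],
    [0, 240, 145, -10, -49.6],
    [0, 240, 145, 20, -49.6],
    [0, 240, 145, 70, -49.6],
    [0, 240, 145, 110, -49.6],
    [0, 240, 145, 140, -49.6],
    [0, 240, 145, 153.5, -49.6],
    [0, 240, 145, 153.5, -49.6],
    [0.2, 240, 145, 153.5, -49.6],
    [0.2, 240, 145, 153.5, -49.6],
    [0.2, 240, 145, 110, -49.6],
    [0.2, 240, 145, 60, -49.6],
    [0.2, 240, 145, 0, -49.6],
    [0.2, 240, 145, 0, -49.6],
    [0.2, 240, 145, 0, -49.6]
  ]
}}

```text
clock: 21.68
eef_pos: [706.0, 199.1, 189.2]
eef_rot: [-3.141, 0.0, 1.504]
wrist_force: [-1.1, 0.2, -1.3]
finger_gap: 18.8
finger_force: 0.0
```

```bash
python3 - <<'E'
from h import *
picks(imaging.camera("wrist"))
E
```

```text
L [444.19 262.06   3.65] iou L 0.90 R 0.75 left1 p0.77 [ 86. 157.  49.  48.]
L [706.34 202.15   1.51] iou L 0.96 R 0.62 left1 p0.69 [316. 189.  32.  50.]
R [687.19 112.83   1.28] iou L 0.17 R 0.18 left1 p0.65 [309. 267.   4.  44.]
R [552.15 366.56   2.89] iou L 0.67 R 0.92 right1 p0.65 [164.  33.  55.  39.]
L [444.2 262.1   3.6]
dx 47.2 dy -262.6 dz 161.8 turn,j6: [(np.float64(-122.9), np.float64(-1.55)), (np.float64(57.1), np.float64(1.6))] at [705.7 199.  187.8] yaw 1.504
R [552.1 366.6   2.9]
dx 156.4 dy -161.4 dz 161.8 turn,j6: [(np.float64(-79.6), np.float64(-0.74)), (np.float64(100.4), np.float64(2.4))] at [705.7 199.  187.8] yaw 1.504
```

{"api": "arm_command", "payload": {
  "steps": [
    [0.4, 9, -52, 0, -10.6],
    [0.4, 18, -104, 0, -21.2],
    [0.4, 27, -156, 0, -31.8],
    [0.4, 36, -208, 0, -42.4],
    [0.4, 47.2, -262.6, 0, -53],
    [0.4, 47.2, -262.6, 30, -63.6],
    [0.4, 47.2, -262.6, 60, -74.2],
    [0.4, 47.2, -262.6, 90, -84.8],
    [0.4, 47.2, -262.6, 100, -95.4],
    [0.4, 47.2, -262.6, 110, -106],
    [0.4, 47.2, -262.6, 115, -116.6],
    [0.4, 47.2, -262.6, 120, -122.9],
    [0.4, 47.2, -262.6, 145, -122.9],
    [0.4, 47.2, -262.6, 163, -122.9],
    [0.4, 47.2, -262.6, 163, -122.9],
    [0, 47.2, -262.6, 163, -122.9],
    [0, 47.2, -262.6, 163, -122.9],
    [0, 47.2, -262.6, 163, -122.9],
    [0, 47.2, -262.6, 163, -122.9],
    [0, 47.2, -262.6, 130, -122.9]
  ]
}}

```text
clock: 24.32
eef_pos: [446.1, 263.1, 58.2]
eef_rot: [3.141, -0.004, -2.634]
wrist_force: [0.3, 0.2, -1.7]
finger_gap: 7.5
finger_force: 25.0
```

```bash
python3 - <<'E'
from h import *
slot("B",-20,46,36)
E
```

```text
dx -161.5 dy -159.5 dz 22.2 turn,j6: [(np.float64(122.9), np.float64(0.36)), (np.float64(-57.1), np.float64(-2.78))] at [446.1 263.1  58.2] yaw -2.634
```

{"api": "arm_command", "payload": {
  "steps": [
    [0, 0, 0, -60, 10.6],
    [0, 0, 0, -120, 21.2],
    [0, -20, -20, -150, 31.8],
    [0, -60, -59, -150, 42.4],
    [0, -95, -94, -150, 53],
    [0, -130, -128, -150, 63.6],
    [0, -161.5, -159.5, -150, 74.2],
    [0, -161.5, -159.5, -140, 84.8],
    [0, -161.5, -159.5, -130, 95.4],
    [0, -161.5, -159.5, -110, 106],
    [0, -161.5, -159.5, -90, 116.6],
    [0, -161.5, -159.5, -60, 122.9],
    [0, -161.5, -159.5, -20, 122.9],
    [0, -161.5, -159.5, 10, 122.9],
    [0, -161.5, -159.5, 23.4, 122.9],
    [0, -161.5, -159.5, 23.4, 122.9],
    [0.2, -161.5, -159.5, 23.4, 122.9],
    [0.2, -161.5, -159.5, 23.4, 122.9],
    [0.2, -161.5, -159.5, -30, 122.9],
    [0.2, -161.5, -159.5, -80, 122.9]
  ]
}}

```text
clock: 26.82
eef_pos: [666.0, 202.9, 141.7]
eef_rot: [3.141, -0.0, 1.504]
wrist_force: [-0.4, 0.3, -0.2]
finger_gap: 18.4
finger_force: 0.0
```

{"api": "arm_command", "payload": {
  "steps": [
    [0.2, 0, 0, -40, 0],
    [0.2, 0, 0, -50, 0],
    [0.2, 0, 0, -50, 0],
    [0.2, 0, 0, -50, 0]
  ]
}}

```text
clock: 27.32
eef_pos: [665.5, 202.7, 187.6]
eef_rot: [-3.139, 0.001, 1.505]
wrist_force: [-0.0, 0.1, -0.3]
finger_gap: 18.9
finger_force: 0.0
```

```bash
python3 - <<'E'
from h import *
picks(imaging.camera("wrist"))
E
```

```text
L [677.65 110.36   1.52] iou L 0.35 R 0.33 left1 p0.89 [331. 268.  24.  42.]
L [706.85 201.89   1.51] iou L 0.93 R 0.63 left1 p0.84 [354. 191.  35.  55.]
L [666.9  206.57   1.5 ] iou L 0.93 R 0.62 left1 p0.59 [320. 189.  29.  52.]
R [551.93 366.5    2.9 ] iou L 0.67 R 0.90 right1 p0.62 [204.  32.  49.  39.]
R [551.9 366.5   2.9]
dx 155.3 dy -121.4 dz 162.1 turn,j6: [(np.float64(-80.0), np.float64(-0.75)), (np.float64(100.0), np.float64(2.39))] at [665.6 202.8 188.1] yaw 1.504
```

{"api": "arm_command", "payload": {
  "steps": [
    [0.4, 39, -30, 0, -10.5],
    [0.4, 78, -60, 0, -21],
    [0.4, 117, -91, 0, -31.5],
    [0.4, 155.3, -121.4, 0, -42],
    [0.4, 155.3, -121.4, 30, -52.5],
    [0.4, 155.3, -121.4, 60, -63],
    [0.4, 155.3, -121.4, 90, -73.5],
    [0.4, 155.3, -121.4, 120, -80],
    [0.4, 155.3, -121.4, 150, -80],
    [0.4, 155.3, -121.4, 163, -80],
    [0.4, 155.3, -121.4, 163, -80],
    [0, 155.3, -121.4, 163, -80],
    [0, 155.3, -121.4, 163, -80],
    [0, 155.3, -121.4, 163, -80],
    [0, 155.3, -121.4, 163, -80],
    [0, 155.3, -121.4, 130, -80],
    [0, 155.3, -121.4, 70, -80],
    [0, 155.3, -121.4, 10, -80],
    [0, 155.3, -121.4, -20, -80],
    [0, 155.3, -121.4, -20, -80]
  ]
}}

```text
clock: 29.98
eef_pos: [555.7, 366.2, 211.9]
eef_rot: [3.139, 0.003, 2.901]
wrist_force: [0.1, 0.1, -2.0]
finger_gap: 7.9
finger_force: 25.0
```

```bash
python3 - <<'E'
from h import *
slot("O",20,46,36)
E
```

```text
dx -233.9 dy -361.4 dz 175.9 turn,j6: [(np.float64(73.9), np.float64(-0.1)), (np.float64(-106.1), np.float64(-3.24))] at [555.7 366.2 211.9] yaw 2.901
```

Commanded z is 209.4, so dz is 173.5.

{"api": "arm_command", "payload": {
  "steps": [
    [0, -29, -45, 0, 10],
    [0, -58, -90, 0, 20],
    [0, -87, -135, 0, 30],
    [0, -117, -181, 0, 40],
    [0, -146, -226, 0, 50],
    [0, -175, -271, 0, 60],
    [0, -205, -316, 0, 70],
    [0, -233.9, -361.4, 0, 73.9],
    [0, -233.9, -361.4, 0, 73.9],
    [0, -233.9, -361.4, 40, 73.9],
    [0, -233.9, -361.4, 90, 73.9],
    [0, -233.9, -361.4, 130, 73.9],
    [0, -233.9, -361.4, 160, 73.9],
    [0, -233.9, -361.4, 173.5, 73.9],
    [0, -233.9, -361.4, 173.5, 73.9],
    [0.2, -233.9, -361.4, 173.5, 73.9],
    [0.2, -233.9, -361.4, 173.5, 73.9],
    [0.2, -233.9, -361.4, 120, 73.9],
    [0.2, -233.9, -361.4, 60, 73.9],
    [0.2, -233.9, -361.4, 0, 73.9]
  ]
}}

```text
clock: 32.48
eef_pos: [695.9, -40.9, 212.4]
eef_rot: [3.14, 0.0, 1.611]
wrist_force: [0.4, -0.1, 0.5]
finger_gap: 18.9
finger_force: 0.0
```

```bash
python3 - <<'E'
from h import *
c=imaging.camera("wrist"); brackets(c)
go(480,60,240,1.61)
E
```

```text
L [678.84 112.64   1.53] iou L 0.94 R 0.62 left1 p0.87 [306.  50.  31.  53.]
R [680.62  77.68   3.25] iou L 0.08 R 0.10 left1 p0.73 [308.  50. 131.  98.]
R [ 680.88 -131.61    1.62] iou L 0.29 R 0.32 right1 p0.77 [316. 259.  22.  54.]
R [696.55 -38.18   1.62] iou L 0.63 R 0.94 right1 p0.75 [329. 186.  32.  46.]
R [657.73 -45.56   4.74] iou L 0.60 R 0.96 right1 p0.69 [286. 189.  33.  42.]
dx 109.7 dy -212.9 dz -25.7 turn,j6: [(np.float64(0.1), np.float64(0.09)), (np.float64(-179.9), np.float64(-3.06))] at [697.1 -41.  214.3] yaw 1.611
```

{"api": "arm_command", "payload": {
  "steps": [
    [0.6, -35, -50, -20, 0],
    [0.6, -70, -100, -50, 0],
    [0.6, -105, -150, -70, 0],
    [0.6, -140, -200, -90, 0],
    [0.6, -170, -260, -90, 0],
    [0.6, -170, -290, -90, 0],
    [0.6, -170, -290, -90, 0],
    [0.6, -170, -290, -90, 0]
  ]
}}

```text
clock: 33.62
eef_pos: [413.5, -222.3, 299.2]
eef_rot: [-3.141, -0.0, 1.611]
wrist_force: [-0.4, 0.6, -0.5]
finger_gap: 56.6
finger_force: 0.0
```

```bash
python3 - <<'E'
from h import *
print(monitor.read_state()["eef_pos"])
c=imaging.camera("wrist"); cv2.imwrite("pics/w2.png",c["img"][:,:,::-1])
for d in trace(c,"dryer")[:1]: print(d["p"],fit(c,d["region"],DRY,30,np.arange(4.9,5.6,.1)))
for n in ("start","dryer_sign","sign_orange"):
  for d in find_in(c,n)[:2]: print(n,round(d["p"],2),np.round(d["rect"]),unproj(c,d["rect"][:2],38).round(1))
# plate by colour: bright grey, low saturation
t=imaging.camera("top"); cv2.imwrite("pics/t2.png",cv2.resize(t["img"][120:300,170:500],None,fx=2.4,fy=2.4)[:,:,::-1])
for n in ("basket_blue","basket_orange"):
  for d in trace(t,n)[:1]: print(n,round(d["p"],2),fit(t,d["region"],BASK,30,np.arange(-.3,.3,.1)))
hsv=cv2.cvtColor(t["img"],cv2.COLOR_RGB2HSV)
for nm,k in (("top",t),("wrist",c)):
  hsv=cv2.cvtColor(k["img"],cv2.COLOR_RGB2HSV); m=((hsv[...,0]>50)&(hsv[...,0]<75)&(hsv[...,1]>150)&(hsv[...,2]>100)).astype(np.uint8)
  n,l,s,ce=cv2.connectedComponentsWithStats(m)
  for i in range(1,n):
    if s[i,4]>25: print(nm,"green",s[i],ce[i].round(1),unproj(k,ce[i],38).round(1))
E
```

```text
[ 413.47561592 -222.30675022  299.15033152]
0.97 (array([ 465.2877695 , -305.54762186,    4.71512907]), np.float64(0.6005115936484735))
dryer_sign 0.86 [343. 256. 221. 173.] [ 447.  -334.8   38. ]
sign_orange 0.92 [375. 337.  34.  30.] [ 505.2 -469.8   38. ]
basket_blue 0.75 (array([ 6.81334379e+02,  1.54359142e+02, -6.80008052e-02]), np.float64(0.8242248433266741))
basket_orange 0.74 (array([ 6.79210558e+02, -8.49311349e+01,  3.70903153e-02]), np.float64(0.805583222664896))
```

View pics/t2.png

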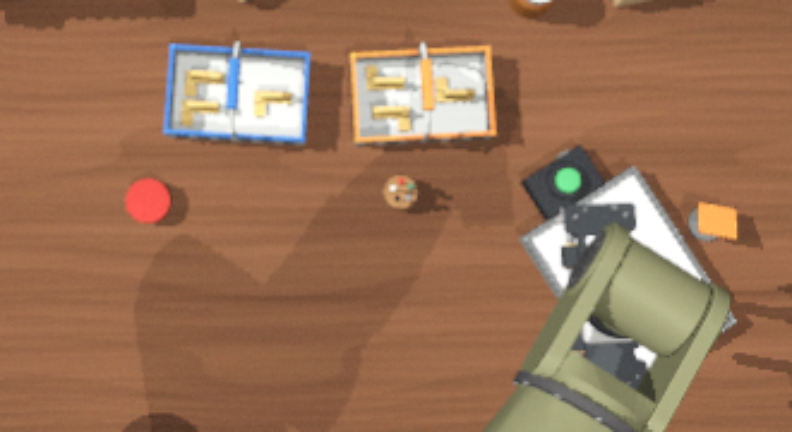

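View pics/w2.png

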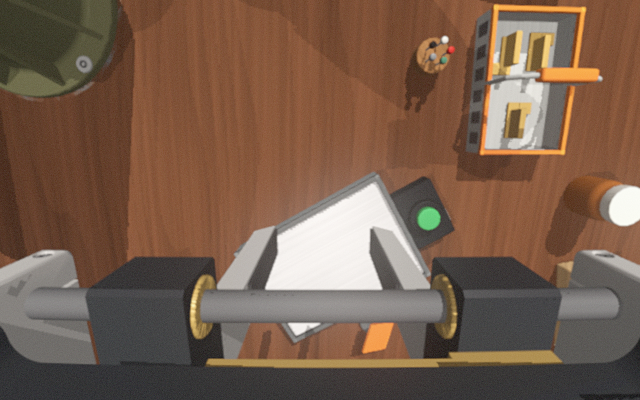

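```bash
python3 - <<'E'
from h import *
c=imaging.camera("wrist"); t=imaging.camera("top")
def comp(k,lo,hi,amin,roi=None):
  hsv=cv2.cvtColor(k["img"],cv2.COLOR_RGB2HSV); m=cv2.inRange(hsv,lo,hi)
  n,l,s,ce=cv2.connectedComponentsWithStats(m); return [(s[i],ce[i]) for i in range(1,n) if s[i,4]>amin]
for nm,k in (("top",t),("wrist",c)):
  for s,ce in comp(k,(55,90,60),(90,255,255),30): print(nm,"green",s,ce.round(1),unproj(k,ce,38).round(1))
  for s,ce in comp(k,(8,170,150),(18,255,255),25): print(nm,"or",s,ce.round(1),unproj(k,ce,113).round(1))
p=(434.9,-349.3,5.26); ov=c["img"].copy()
for k,n in ((t,"t3"),(c,"w3")):
  ov=k["img"].copy()
  for q,b in ((p,(-80.5,80.5,-113,113,36)),(p,(-45,45,120,182,30)),((679,-86.5,.04),(-57.5,57.5,-90,90,45)),((679,-86.5,.04),(-32,32,-7,7,113))):
    P=np.array([[b[0],b[2]],[b[1],b[2]],[b[1],b[3]],[b[0],b[3]]],float); co,s=np.cos(q[2]),np.sin(q[2])
    P=P@np.array([[co,s],[-s,co]])+q[:2]; uv=proj(k,np.c_[P,np.full(4,b[4])])
    cv2.polylines(ov,[np.int32(np.round(uv*16))],True,(255,0,255),1,cv2.LINE_AA,4)
  if n=="t3": ov=cv2.resize(ov[120:300,300:500],None,fx=3,fy=3)
  cv2.imwrite(f"pics/{n}.png",ov[:,:,::-1])
go(679,-86.5,105,.04)
E
```

```text
top green [ 10 166  15  34 268] [ 19.3 182.8] [609.3 930.7  38. ]
top green [ 39 166  30  34 579] [ 53.8 184.6] [602.8 822.2  38. ]
top green [ 29 176   7  16  88] [ 32.1 183.2] [607.8 890.5  38. ]
top green [401 190  11  11 100] [406.1 194.8] [ 563.  -271.7   38. ]
top or [382 112  12  12  36] [385.3 118.5] [ 786.1 -199.6  113. ]
wrist green [417 207  24  24 437] [428.3 218.1] [ 565.1 -271.7   38. ]
wrist or [ 487    4  113   78 1866] [551.3  45.3] [647.4 -57.1 113. ]
wrist or [480  85  95  70 819] [529.1 130.9] [ 639.  -146.3  113. ]
wrist or [594 180  26  17 116] [604.5 186.3] [ 742.5 -204.2  113. ]
wrist or [362 324  31  30 417] [376.5 340.2] [ 490.8 -418.2  113. ]
dx 125.0 dy 271.0 dz 194.4 turn,j6: [(np.float64(90.0), np.float64(1.4)), (np.float64(-90.0), np.float64(-1.74))] at [ 413.2 -222.3  299.4] yaw 1.611
```

View pics/w3.png

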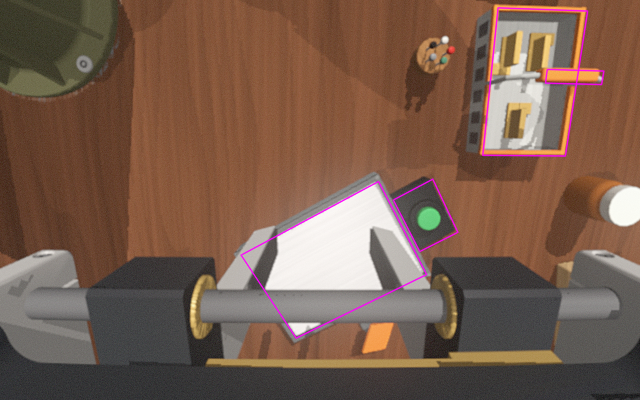

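View pics/t3.png

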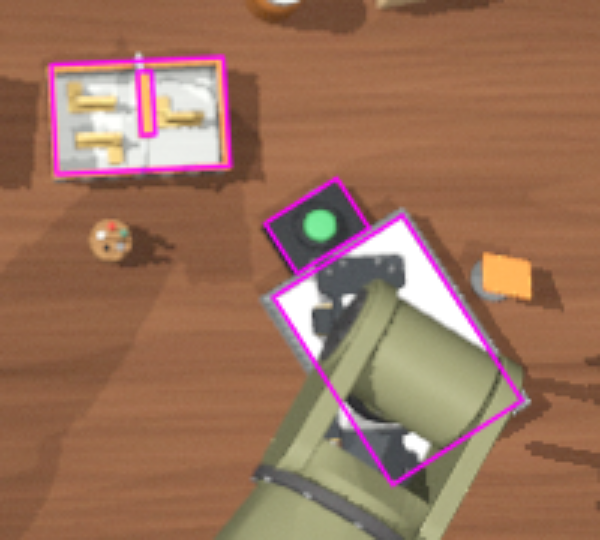

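{"api": "arm_command", "payload": {
  "steps": [
    [0.5, 23, 50, 0, 10.5],
    [0.5, 46, 100, 0, 21],
    [0.5, 69, 150, 0, 31.5],
    [0.5, 92, 200, 0, 42],
    [0.5, 110, 238, 0, 52.5],
    [0.5, 125, 271, 20, 63],
    [0.5, 125, 271, 50, 73.5],
    [0.5, 125, 271, 80, 84],
    [0.5, 125, 271, 100, 90],
    [0.5, 125, 271, 130, 90],
    [0.5, 125, 271, 160, 90],
    [0.5, 125, 271, 185, 90],
    [0.5, 125, 271, 194.4, 90],
    [0.5, 125, 271, 194.4, 90],
    [0, 125, 271, 194.4, 90],
    [0, 125, 271, 194.4, 90],
    [0, 125, 271, 194.4, 90],
    [0, 125, 271, 194.4, 90],
    [0, 125, 271, 194.4, 90],
    [0, 125, 271, 194.4, 90]
  ],
  "force": 60
}}

```text
clock: 36.62
eef_pos: [679.0, -86.3, 105.4]
eef_rot: [-3.141, -0.001, 0.04]
wrist_force: [-0.4, 4.6, 5.2]
finger_gap: 13.7
finger_force: 60.0
```

```bash
python3 - <<'E'
from h import *
go(436,-347,135,5.26)
E
```

```text
dx -253.3 dy 250.6 dz -29.6 turn,j6: [(np.float64(60.9), np.float64(1.92)), (np.float64(-119.1), np.float64(-1.22))] at [679.  -86.3 105.4] yaw 0.040
```

{"api": "arm_command", "payload": {
  "steps": [
    [0, 0, 0, -8, 0],
    [0, 0, 0, -25, 0],
    [0, 0, 0, -45, 0],
    [0, 0, 0, -65, 0],
    [0, 0, 0, -85, 0],
    [0, 0, 0, -95, 0],
    [0, 0, 0, -95, 0],
    [0, 0, 0, -95, 0],
    [0, -12, 12, -95, 4],
    [0, -36, 36, -95, 9],
    [0, -62, 62, -95, 15],
    [0, -90, 89, -95, 21],
    [0, -118, 117, -95, 28],
    [0, -146, 145, -95, 35],
    [0, -174, 172, -95, 42],
    [0, -200, 198, -95, 49],
    [0, -225, 222, -95, 55],
    [0, -243, 240, -95, 60],
    [0, -253.3, 250.6, -95, 60.9],
    [0, -253.3, 250.6, -95, 60.9]
  ]
}}

```text
clock: 39.12
eef_pos: [435.5, -347.4, 199.8]
eef_rot: [3.142, 0.0, -1.022]
wrist_force: [0.7, -0.2, -6.4]
finger_gap: 13.6
finger_force: 60.0
```

```bash
python3 - <<'E'
from h import *
go(436,-347,135,5.26)
t=imaging.camera("wrist"); cv2.imwrite("pics/w4.png",t["img"][:,:,::-1])
E
```

```text
dx -0.1 dy -0.6 dz 64.8 turn,j6: [(np.float64(0.1), np.float64(1.92)), (np.float64(-179.9), np.float64(-1.22))] at [ 435.5 -347.4  199.8] yaw -1.022
```

View pics/w4.png

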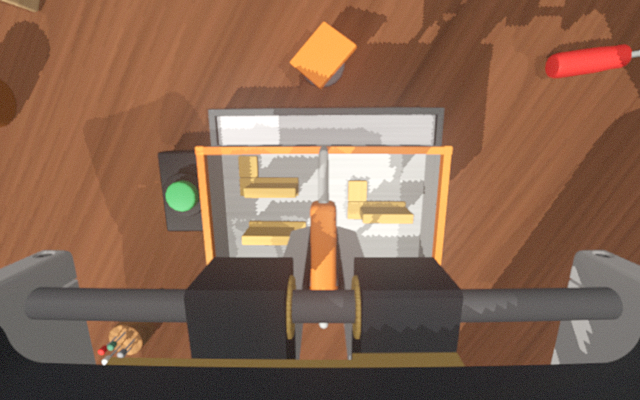

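The basket is level and lined up with the rim: basket centre at column ~324, plate ~326. Lowering it now.

{"api": "arm_command", "payload": {
  "steps": [
    [0, 0, 0, 15, 0],
    [0, 0, 0, 30, 0],
    [0, 0, 0, 44, 0],
    [0, 0, 0, 54, 0],
    [0, 0, 0, 60, 0],
    [0, 0, 0, 63, 0],
    [0, 0, 0, 64, 0],
    [0, 0, 0, 64.5, 0],
    [0, 0, 0, 64.5, 0]
  ]
}}

```text
clock: 40.3
eef_pos: [435.9, -347.3, 135.8]
eef_rot: [-3.141, -0.0, -1.023]
wrist_force: [-0.2, 0.5, -6.4]
finger_gap: 13.4
finger_force: 60.0
```

{"api": "arm_command", "payload": {
  "steps": [
    [0, 0, 0, 0.6, 0],
    [0, 0, 0, 1, 0],
    [0, 0, 0, 1, 0]
  ]
}}

```text
clock: 40.67
eef_pos: [435.9, -347.4, 135.4]
eef_rot: [-3.141, -0.001, -1.023]
wrist_force: [-4.0, 2.9, 5.0]
finger_gap: 13.7
finger_force: 60.0
```

Contact. Next I'll release, rise, and go to above the button with the gripper shut.

{"api": "arm_command", "payload": {
  "steps": [
    [0.1, 0, 0, 0, 0],
    [0.3, 0, 0, 0, 0],
    [0.4, 0, 0, 0, 0],
    [0.4, 0, 0, 0, 0],
    [0.4, 0, 0, 0, 0],
    [0.4, 0, 0, -15, 0],
    [0.4, 0, 0, -40, 0],
    [0.4, 0, 0, -80, 0],
    [0.2, 0, 0, -100, 0],
    [0, 0, 0, -100, 0],
    [0, 0, 0, -100, 0],
    [0, 0, 0, -100, 0]
  ]
}}

```text
clock: 42.18
eef_pos: [435.6, -347.0, 233.6]
eef_rot: [3.141, 0.002, -1.023]
wrist_force: [0.5, 0.5, -0.1]
finger_gap: 1.6
finger_force: 0.0
```

```bash
python3 - <<'E'
from h import *
t=imaging.camera("wrist"); cv2.imwrite("pics/w5.png",t["img"][:,:,::-1])
hsv=cv2.cvtColor(t["img"],cv2.COLOR_RGB2HSV); m=cv2.inRange(hsv,(55,90,60),(90,255,255)); n,l,s,ce=cv2.connectedComponentsWithStats(m)
for i in range(1,n):
  if s[i,4]>30: print(s[i],unproj(t,ce[i],38).round(1))
go(564.5,-271.5,80,5.26)
E
```

```text
[180 176  28  28 608] [ 564.4 -265.3   38. ]
dx 2.7 dy -149.3 dz 153.7 turn,j6: [(np.float64(0.0), np.float64(2.15)), (np.float64(-180.0), np.float64(-1.0))] at [ 435.6 -347.   233.7] yaw -1.023
```

View pics/w5.png

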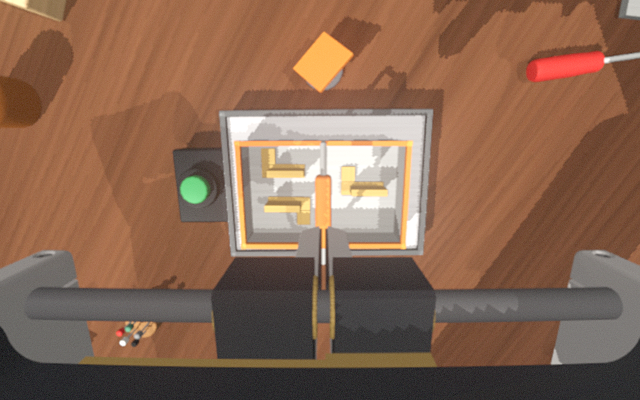

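{"api": "arm_command", "payload": {
  "steps": [
    [0, 1, -50, 0, 0],
    [0, 2, -100, 0, 0],
    [0, 2, -148, 0, 0],
    [0, 2, -148, 40, 0],
    [0, 2, -148, 90, 0],
    [0, 2, -148, 130, 0],
    [0, 2, -148, 150, 0],
    [0, 2, -148, 160, 0],
    [0, 2, -148, 160, 0]
  ]
}}

```text
clock: 43.35
eef_pos: [563.5, -272.0, 75.0]
eef_rot: [-3.141, -0.0, -1.023]
wrist_force: [-0.7, 0.4, 0.0]
finger_gap: 0.7
finger_force: 0.0
```

{"api": "arm_command", "payload": {
  "steps": [
    [0, 0, 0, 3, 0],
    [0, 0, 0, 6, 0],
    [0, 0, 0, 9, 0],
    [0, 0, 0, 9, 0]
  ]
}}

```text
clock: 43.85
eef_pos: [563.6, -272.0, 65.9]
eef_rot: [-3.141, -0.001, -1.023]
wrist_force: [2.6, -1.5, 3.3]
finger_gap: 0.2
finger_force: 1.8
```

{"api": "arm_command", "payload": {
  "steps": [
    [0, 0, 0, 2, 0],
    [0, 0, 0, 4, 0],
    [0, 0, 0, 4, 0]
  ]
}}

```text
clock: 44.22
eef_pos: [563.8, -272.2, 64.7]
eef_rot: [-3.14, -0.002, -1.023]
wrist_force: [-8.5, 4.2, 30.3]
finger_gap: 0.3
finger_force: 14.8
```

{"api": "arm_command", "payload": {
  "steps": [
    [0, 0, 0, -2, 0],
    [0, 0, 0, -25, 0],
    [0, 0, 0, -60, 0],
    [0, 0, 0, -110, 0],
    [0, 0, 0, -160, 0],
    [0, 0, 0, -160, 0],
    [0, 0, 0, -160, 0]
  ]
}}

```text
clock: 45.1
eef_pos: [562.8, -271.6, 220.4]
eef_rot: [3.141, 0.002, -1.023]
wrist_force: [0.3, 0.5, -1.2]
finger_gap: 0.4
finger_force: 0.0
```

```bash
python3 - <<'E'
from h import *
s=monitor.read_state(); print(s["eef_pos"],s["wrist_force"])
def green(k):
  m=cv2.inRange(cv2.cvtColor(k["img"],cv2.COLOR_RGB2HSV),(55,90,60),(90,255,255)); n,l,st,ce=cv2.connectedComponentsWithStats(m)
  return [(st[i,:].tolist(),ce[i]) for i in range(1,n) if st[i,4]>60]
t=imaging.camera("wrist"); u=imaging.camera("scene")
for nm,k in (("wrist",t),("scene",u)):
  for st,ce in green(k): print(nm,st,ce.round(1),[unproj(k,ce,z)[:2].round(1).tolist() for z in (38,44,50)])
cv2.imwrite("pics/s6.png",cv2.resize(u["img"][120:320,100:420],None,fx=2.4,fy=2.4)[:,:,::-1])
E
```

```text
[ 562.76686453 -271.5553817   220.37183821] [ 0.31706989  0.45453248 -1.22078065]
wrist [309, 179, 30, 30, 678] [323.2 193.3] [[560.1, -267.7], [560.7, -268.8], [561.4, -269.9]]
scene [479, 88, 23, 16, 120] [490.4  95. ] [[536.6, 1038.9], [540.5, 1029.7], [544.5, 1020.4]]
scene [467, 96, 25, 15, 155] [479.3 102.3] [[537.5, 957.5], [541.5, 948.6], [545.4, 939.8]]
scene [461, 119, 26, 14, 128] [474.9 125.6] [[619.0, 811.7], [622.5, 803.7], [625.9, 795.8]]
scene [226, 258, 14, 13, 139] [232.4 264.1] [[554.0, -267.4], [557.8, -269.0], [561.7, -270.7]]
```

View pics/s6.png

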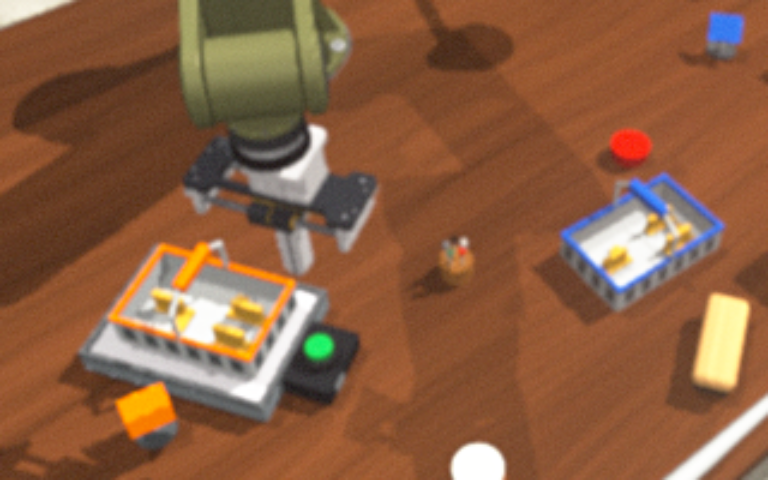

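Triangulation puts the button top at about z 50. The fingertip went down to about z 45.7 and hit the stop at 30 N, so the button was pressed fully, and it's up again now. The scene view shows the orange basket flat on the plate, the blue one on the bench, and the arm clear.

```bash
python3 -c "
from cell import job; print(job.sign_off())"
```

```text
the job is handed in; nothing more can be done
None
```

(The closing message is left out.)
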